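# Divert a rejected batch at the ball sorting stand

## Robot

A 6-joint arm with a two-finger parallel gripper is mounted at the origin on a cart in front of the work surface, level with it; the furniture and walls round the work are solid. World frame = base frame: x ahead of the robot, y to its left, z up, the work surface at z = 0. Lengths are in mm, angles in degrees, forces in N, time in s.
With the tool pointing down it reaches from about 325 to 1000 mm from the base axis. Payload 5.1 kg.
Tool frame: the origin (TCP) lies between the finger pads; the fingertips stand 8 mm ahead of it and the grasp point (between the pads) lies 11 mm behind it (manip.tcp_to_tips is the distance from the TCP to the fingertips, in mm); z points along the fingers, y is the line along which they close (so a half turn about z gives the same grasp; the last joint's range is limited). The gripper opens to 85 mm and grips with 20 to 120 N. Pads are 22 mm wide; open, the fingers measure 114 mm over their backs; the gripper's body (76 mm by 85 mm) begins 54 mm behind the grasp point. The pads swing forward as they close: fully open they stand 13 mm farther back than shut.
Start: joints at [64.939, 7.093, 94.555, -0, 78.352, -4.733], TCP at [225.832, 609.495, 239.322] pointing down, gripper open.
Joint ranges: [-149.61, 149.61], [-58.7, 133.49], [1.44, 155.28], [-77.14, 257.14], [18.33, 153.61], [-166.67, 166.67]. Speed limits (degrees/s): [147.25, 147.25, 180, 180, 180, 180].

## Interface

Orientations are given as a 3x3 rotation matrix whose columns are the frame's x, y, z axes.
In Python, from workcell import manip gives the robot as it stands.
- The arm moves only by the tool apply_moves, never from a script. Its argument "targets" is a list of rows, each an object of numbers: "grip": the opening, from -1 (shut) to 1 (fully open); "tx", "ty", "tz": the shift along the tool's x, y, z as a fraction of full scale; "yaw": the turn about the tool's z as a fraction of full scale. A call has 1 to 8 rows; each row is the pose to reach, as a shift and turn from the pose commanded when the call began, along the tool's axes at that moment; what a row does not reach only later rows make up. Full scale, the value 1, is 0.6 m for a shift and 60 degrees for a turn. A row lasts 1/10 s, in which the tool goes at most 50 mm and 8.59 degrees, less where a joint would pass 70% of its speed; a pose out of reach is approached as far as the arm can. A call with a number of a shift or a turn outside -1 to 1 is refused whole. A call with a gripper value outside its range is refused whole. The fingers move at their own pace and stop on an object; the grip force is fixed at half the most. Time passes only in rows, so rows that repeat a pose let the fingers close. It gives the time, the measured TCP pose, the force, the opening and the grip force at its end, in the units of the state.
- manip.get_state(): the state, without advancing time (a new reading comes with each control period).
- manip.camera(name): name is "side" or "top"; returns (picture, depth): 384x512x3 uint8, red, green, blue; 384x512 float32, mm along the optical axis (not along the pixel's ray), 0 where there is no reading.
- manip.camera_model(name): a dict with "camera_matrix" (3x3 intrinsics, pixels), "R" (3x3) and "t" (3): a world point X has camera coordinates R X + t. Camera axes: x right, y down, z forward; pixel columns grow to the right and rows downward; lengths in mm; the calibration is good to about 2 mm. A picture is of the moment at which its call begins. camera_model takes no time and is no camera call.
- manip.hand_in(): hands the job in; it is judged then, once.
The state is a dict: "time": time; "q": joint angles; "joint_vel": joint speeds; "effort": joint torques, N m; "tool_pos": TCP position; "ee_rot": TCP orientation; "ft_force": force on the tool from outside, world axes, zero at the start; "wrist_torque": the same for the moment, N m; "grip_width": finger opening in mm; "gripper_force": force on a finger pad.
Only numpy, scipy, OpenCV 4.12 (cv2) and the standard library are available. Lean on these libraries where they do the work, as an engineer would, in place of code of your own. Each camera call takes 0.05 s, during which the arm holds its last target. There are 200 camera calls.

## Task

The three balls waiting in the sloping feed chute of the sorting stand were gauged oversize. Using only the fingertips, rock the seesaw gate over so that it feeds the other bin, press the release key and hold it down until all three balls have run into that bin, then let the key up and rock the gate back to the side on which it stood at the start. Do not touch the balls, and leave the bins and the things lying around the stand where they are.

Things in the scene. Friction and masses are not known exactly. Their poses are not given: they have to be found in the camera images.
- stand: Aluminium sorting stand on a grey base plate, fixed to the worktop. Origin on the worktop below the gate's pivot; own x points to the back (away from the robot, up the feed chute), y to the left, z up (the 'stand axes' below). The feed chute drops balls into the middle of the gate from behind; its top end is 180 mm behind the origin, 185 mm high.
- gate (a joint): Seesaw gate, an open aluminium trough 130 mm long across the stand, in front of the feed chute's lower end, pivot 95 mm high along stand x. Radians, end stops at +0.25 and -0.25: positive = left end down, feeds the left bin; negative = right end down, feeds the right bin. Top-heavy: past 0 it falls by itself to the other stop; about 1 N on a tab rocks it.
- left_tab (a point): Centre of the top face of the gate's left finger tab, a rubber-topped plate 34 x 34 mm jutting from the front of the gate. In stand axes about x -53, y +47, z 144 mm when raised (gate -0.25), and y +65, z 115 mm when down. Press it down when raised to rock the gate. The gate's front wall, 30 mm behind this point, rises to 173 mm in its middle 56 mm.
- right_tab (a point): The same for the right finger tab (mirror image): in stand axes about x -53, y -47, z 144 mm when raised (gate +0.25), and y -65, z 115 mm when down.
- rocker (a joint): Release key's lever on the feed chute: 0 at rest (its pin stops the first ball), 0.28 rad when the key is fully down against its stop (pin withdrawn, the balls run off one after the other). A spring brings it back as soon as it is let go, and the pin then stops any ball that has not passed.
- key_top (a point): Top of the release key, a round black domed button 32 mm across at the end of an arm to the left of the feed chute. At rest in stand axes x 51, y 71, z 226 mm; fully down it is 20 mm lower. The lever turns about an axle along the chute, 71 mm to the right of the key. About 1.5 N to start, 3 N just above its hard stop at the bottom.
- ball_1: Steel ball, 25 mm diameter, the front one (lowest) of the three in the feed chute. Origin at its centre. With the key held down, all three are in a bin after about 2 to 4 s.
- ball_2: Steel ball, 25 mm diameter, second in the feed chute. Origin at its centre.
- ball_3: Steel ball, 25 mm diameter, last in the feed chute. Origin at its centre.
- bin_left: Blue open parts bin, 115 x 142 mm, 72 mm high, loose on the worktop below the left outlet chute, centre 168 mm left of the stand's origin. Origin at the centre of its underside.
- bin_right: The same bin below the right outlet chute, centre 168 mm right of the stand's origin. Origin at the centre of its underside.
- setting_ring: Steel setting ring, 54 mm diameter, 16 mm high, loose on the worktop in front of the stand; bystander. Origin at the centre of its underside.
- bushing: Turned bushing, 28 mm diameter, 22 mm high, loose on the worktop in front of the stand; bystander. Origin at the centre of its underside.
- block: Steel block with holes, 76 x 50 x 25 mm, loose on the worktop to the right of the stand; bystander. Origin at the centre of its underside.

How it is judged:
By the outcome, as a careful person would: the job done as asked, in the order asked, and still so for the second after the job is handed in, with the robot touching nothing.
It also fails if it takes over 42 s, if anything falls off the work surface, if the arm or the gripper's body presses on something with over 40 N, if the wrist force passes 120 N, or if a joint passes its speed limit or range.

## Working session

There is one attempt and no reset: what is moved stays moved. The work goes in short steps, Python scripts to look and compute and a tool call to move; the robot and the scene stay as the last step left them, time stands still between calls to the robot, and variables do not carry over. Pictures are saved under pics/ and viewed, at most 10 in all, crops included, and the job is handed in when it is done.

Besides the shell and the picture viewer there is one more tool, called after "Call:" as a command line: name --argument value ..., lists and objects as JSON in quotes. apply_moves: Moves the arm, as the interface text tells. Its arguments: {"type":"object","properties":{"targets":{"type":"array"}},"required":["targets"]}

```bash
ls; mkdir -p pics
python3 - <<'E'
from workcell import manip
import cv2,numpy as np
np.set_printoptions(precision=3,suppress=True)
for n in ("side","top"):
    p,d=manip.camera(n); np.savez(f"pics/{n}0.npz",p=p,d=d)
    cv2.imwrite(f"pics/{n}0.png",cv2.resize(p[:,:,::-1],(800,600)))
    print(n,manip.camera_model(n))
s=manip.get_state();print(s)
E
```

```text
pics
side {'camera_matrix': array([[414.594,   0.   , 259.268],
       [  0.   , 414.594, 190.18 ],
       [  0.   ,   0.   ,   1.   ]]), 'R': array([[-0.983, -0.182, -0.001],
       [-0.101,  0.55 , -0.829],
       [ 0.152, -0.815, -0.56 ]]), 't': array([ 540.267,  211.441, 1065.626])}
top {'camera_matrix': array([[400.578,   0.   , 256.217],
       [  0.   , 400.578, 196.092],
       [  0.   ,   0.   ,   1.   ]]), 'R': array([[ 0.01 , -1.   ,  0.003],
       [-0.994, -0.01 , -0.107],
       [ 0.107, -0.002, -0.994]]), 't': array([ -53.087,  600.57 , 1346.44 ])}
{'time': 0.1, 'q': array([64.939,  7.129, 94.626, -0.001, 78.352, -4.731]), 'joint_vel': array([ 0.049, -0.048, -0.156, -0.045,  0.013, -0.089]), 'effort': array([  0.001, -42.493, -36.666,  -0.   ,   0.004,  -0.   ]), 'tool_pos': array([225.613, 609.015, 238.178]), 'ee_rot': array([[-0.938,  0.347, -0.001],
       [ 0.347,  0.938, -0.002],
       [ 0.   , -0.002, -1.   ]]), 'ft_force': array([ 0.515, -0.156, -1.026]), 'wrist_torque': array([-0.006, -0.03 ,  0.006]), 'gripper_force': 0.0, 'grip_width': 85.44709807923704}
```

View pics/side0.png

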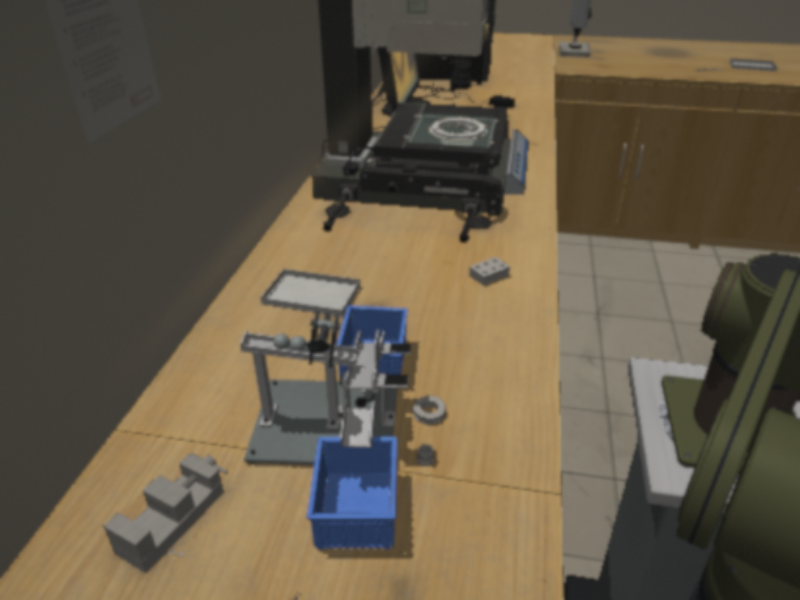

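View pics/top0.png

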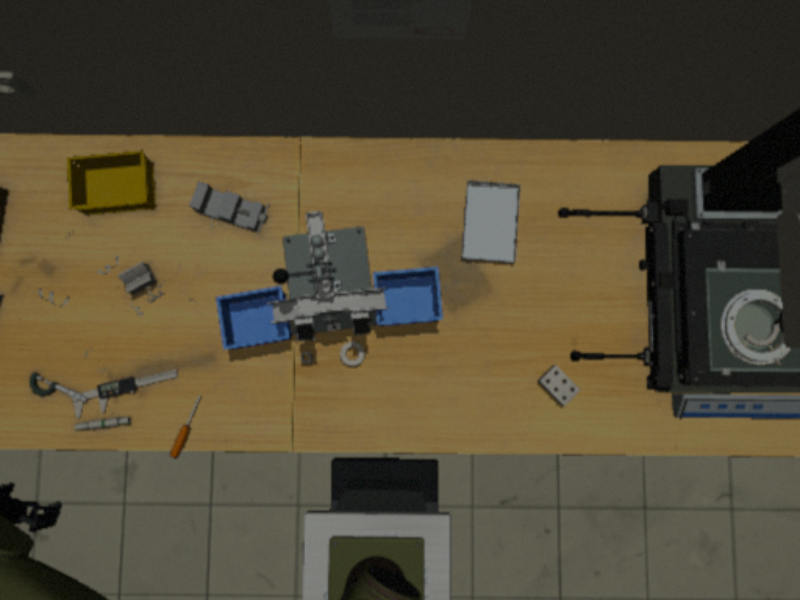

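The side view shows the stand at about (340,390) with tabs at (398,347) and (397,380). The top view shows the key at (280,275), tabs at (304,330) and (361,325), and bins at (255,318) and (408,296). I'll crop closer and measure.

```bash
cat > h.py <<'E'
from workcell import manip
import cv2,numpy as np
np.set_printoptions(precision=1,suppress=True)
def world(n,u,v,z):  # z = depth along axis
    m=manip.camera_model(n);K=m["camera_matrix"]
    c=np.stack([(u-K[0,2])/K[0,0]*z,(v-K[1,2])/K[1,1]*z,z],-1)
    return (c-m["t"])@m["R"]
def ray(n,u,v,h):   # pixel ray to plane z=h
    m=manip.camera_model(n);K=m["camera_matrix"];o=-m["R"].T@m["t"]
    d=m["R"].T@np.array([(u-K[0,2])/K[0,0],(v-K[1,2])/K[1,1],1]);return o+d*(h-o[2])/d[2]
def cloud(n,d):
    v,u=np.indices(d.shape);return world(n,u.astype(float),v.astype(float),d.astype(float))
E
python3 - <<'E'
from h import *
for n,(a,b,c,e) in {"side":(155,195,280,300),"top":(135,130,335,240)}.items():
    f=np.load(f"pics/{n}0.npz");p,d=f["p"],f["d"];X=cloud(n,d)
    s=800//(c-a); s=min(s,600//(e-b))
    cv2.imwrite(f"pics/{n}0c.png",cv2.resize(np.clip(p[b:e,a:c,::-1]*1.6,0,255).astype(np.uint8),None,fx=s,fy=s,interpolation=cv2.INTER_CUBIC))
    print(n,"scale",s)
    hsv=cv2.cvtColor(p,cv2.COLOR_RGB2HSV)
    ok=(d>0)
    dark=((p.max(2)<45)&ok&(X[...,2]>90)&(X[...,2]<270)).astype(np.uint8)
    roi=np.zeros_like(dark);roi[b:e,a:c]=1
    k,l,st,ce=cv2.connectedComponentsWithStats(dark*roi)
    for i in range(1,k):
        if st[i,4]>8:
            q=X[l==i];print("dark",ce[i],st[i,2:],np.median(q,0),q.min(0),q.max(0))
    blue=((hsv[...,0]>105)&(hsv[...,0]<125)&(hsv[...,1]>120)&ok).astype(np.uint8)*roi
    k,l,st,ce=cv2.connectedComponentsWithStats(blue)
    for i in range(1,k):
        if st[i,4]>100:
            q=X[l==i];q=q[q[:,2]>62];print("blue rim",ce[i],cv2.minAreaRect(q[:,:2].astype(np.float32)),q[:,2].max())
f=np.load("pics/top0.npz");X=cloud("top",f["d"])
print("white plate",X[142,314],X[142,300], "table",X[200,230],X[230,180])
# height max map in stand area
E
```

```text
side scale 5
dark [202.9 220.3] [14 15 92] [637.  188.1 224.2] [622.  100.3 168.1] [672.5 201.  226.8]
dark [256.3 222.2] [11  5 38] [548.7  37.5 114.7] [537.7  23.3 109.4] [564.4  48.2 119. ]
dark [253.1 242.2] [13  5 59] [537.3 145.3 142.6] [521.9 130.6 136.8] [550.6 158.3 146.9]
dark [230.7 256.9] [ 7  5 28] [587.9 159.  100.6] [580.5 150.1  98.4] [595.  165.9 102.3]
blue rim [238.8 207.4] ((621.0614013671875, -72.14851379394531), (112.85469818115234, 109.00173950195312), 6.602945327758789) 74.45176229703263
blue rim [249.7 232.4] ((572.4180297851562, 5.297411918640137), (29.963542938232422, 4.533358097076416), 6.265110492706299) 71.92012886541825
blue rim [227.5 290.8] ((579.4898071289062, 230.83786010742188), (111.68431854248047, 58.155574798583984), 10.549091339111328) 75.48471350747992
top scale 4
dark [179.6 176.4] [11  9 70] [636.9 181.5 225.8] [625.5 167.5 215.6] [650.  195.5 232.7]
dark [190.4 175.2] [8 2 9] [642.9 152.4 215.3] [639.6 141.  208.3] [643.9 161.4 223.1]
dark [212.5 200.2] [18  4 37] [575.2  93.9 140.1] [571.6  67.1  99.8] [579.  117.8 167.7]
dark [211.2 205.5] [ 7  4 11] [562.3  99.8  98.4] [556.1  90.6  91. ] [566.2 109.4 107.5]
dark [231.  208.3] [ 11  11 102] [552.5  34.  115.9] [532.9  17.9 107.6] [566.2  50.4 124.2]
dark [195.2 212.2] [ 12  11 102] [536.5 144.8 144.4] [520.7 129.7 137.4] [553.  164.3 152. ]
blue rim [261.9 189.5] ((619.5044555664062, -60.81243133544922), (113.29805755615234, 138.0013427734375), 4.930530071258545) 96.73215358222848
blue rim [160.2 203.8] ((569.7703247070312, 267.7759704589844), (113.45587158203125, 141.17791748046875), 10.375515937805176) 95.53559689115765
white plate [ 801.8 -252.    -1.7] [ 801.2 -201.8   -1.4] table [578.9  38.  111.7] [482.8 217.8  -0.3]
```

```bash
sleep 1; ls pics
```

```text
side0.npz
side0.png
side0c.png
top0.npz
top0.png
top0c.png
```

View pics/side0c.png

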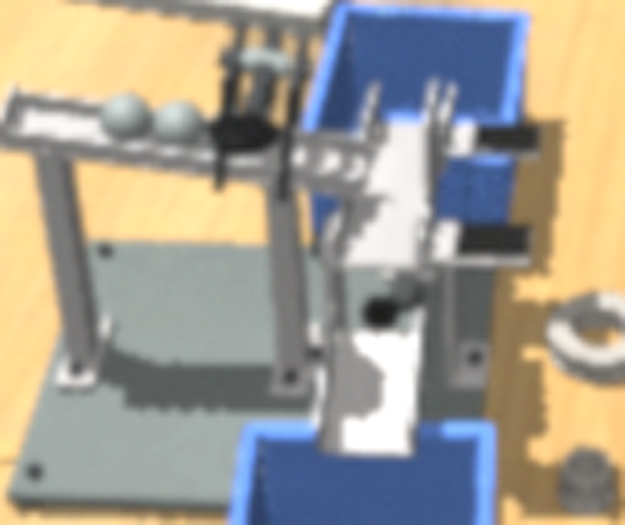

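View pics/top0c.png

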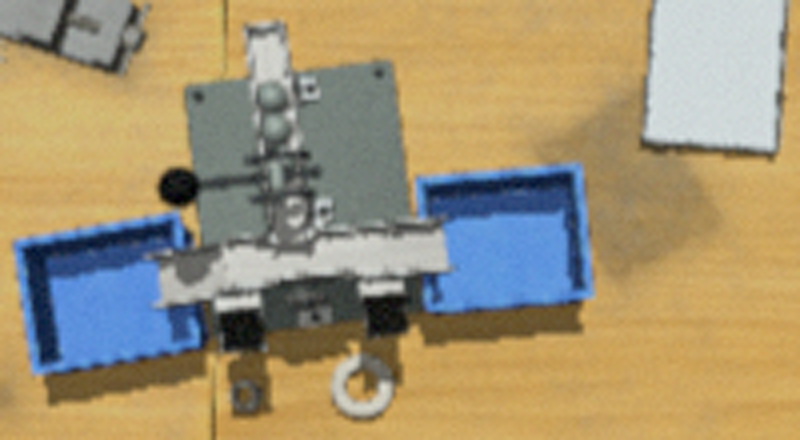

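Crops: the gate's right end is down (right tab at top-crop (387,313), z≈115; left tab at (242,328), z≈144), so it starts at −0.25 and I must feed the left bin. From the tabs and key, the stand origin is at about (595, 105) with a yaw of about 7°. The key at (637,182,226) fits this to within 1 mm. Moving to above the left tab with the gripper shut.

Call:
apply_moves --targets '[{"grip": -1, "tx": -0.749, "ty": -0.538, "tz": 0, "yaw": -0.455}, {"grip": -1, "tx": -0.749, "ty": -0.538, "tz": 0, "yaw": -0.455}, {"grip": -1, "tx": -0.749, "ty": -0.538, "tz": 0, "yaw": -0.455}, {"grip": -1, "tx": -0.749, "ty": -0.538, "tz": 0, "yaw": -0.455}, {"grip": -1, "tx": -0.749, "ty": -0.538, "tz": 0, "yaw": -0.455}, {"grip": -1, "tx": -0.749, "ty": -0.538, "tz": 0, "yaw": -0.455}, {"grip": -1, "tx": -0.749, "ty": -0.538, "tz": 0, "yaw": -0.455}, {"grip": -1, "tx": -0.749, "ty": -0.538, "tz": 0, "yaw": -0.455}]'

```text
time: 0.9
tool_pos: [448.1, 278.6, 239.0]
ee_rot: [[-0.993, -0.122, -0.0], [-0.122, 0.993, -0.0], [0.0, -0.0, -1.0]]
ft_force: [1.1, 1.7, -0.0]
grip_width: 0.3
gripper_force: 0.0
```

```bash
cat >> h.py <<'E'
def to(sx,sy,z,o=(595.3,104.9),th=7.0):  # TCP move to stand (sx,sy), TCP height z -> tool fractions
    s=manip.get_state();R=s["ee_rot"];c,n=np.cos(np.radians(th)),np.sin(np.radians(th))
    w=np.array([o[0]+c*sx-n*sy,o[1]+n*sx+c*sy,z])
    a=np.degrees(np.arctan2(R[1,1],R[0,1]))
    print("t",s["time"],"pos",s["tool_pos"],"tgt",w,"frac",np.round((R.T@(w-s["tool_pos"]))/600,4),"yaw",round(-(90+th-a)/60,3),"F",s["ft_force"],"grip",s["grip_width"])
E
python3 -c "
from h import *
to(-54,53,183);print(manip.tcp_to_tips)"
```

```text
t 0.9 pos [448.1 278.6 239. ] tgt [535.2 150.9 183. ] frac [-0.1 -0.2  0.1] yaw -0.0 F [ 1.1  1.7 -0. ] grip 0.2684795681054887
8.0
```

Call:
apply_moves --targets '[{"grip": -1, "tx": -0.118, "ty": -0.229, "tz": 0}, {"grip": -1, "tx": -0.118, "ty": -0.229, "tz": 0}, {"grip": -1, "tx": -0.118, "ty": -0.229, "tz": 0.05}, {"grip": -1, "tx": -0.118, "ty": -0.229, "tz": 0.093}, {"grip": -1, "tx": -0.118, "ty": -0.229, "tz": 0.093}, {"grip": -1, "tx": -0.118, "ty": -0.229, "tz": 0.093}, {"grip": -1, "tx": -0.118, "ty": -0.229, "tz": 0.093}]'

```text
invalid input
```

```bash
sed -i 's/precision=1/precision=4/' h.py; python3 -c "
from h import *
to(-54,53,153)
p,d=manip.camera('side')
cv2.imwrite('pics/s1.png',cv2.resize(p[160:290,155:315,::-1],None,fx=4,fy=4,interpolation=2))"
```

```text
t 0.9 pos [448.1268 278.598  238.9876] tgt [535.2434 150.924  153.    ] frac [-0.1183 -0.2289  0.1433] yaw -0.0 F [ 1.0709  1.7065 -0.0004] grip 0.2684795681054887
```

View pics/s1.png

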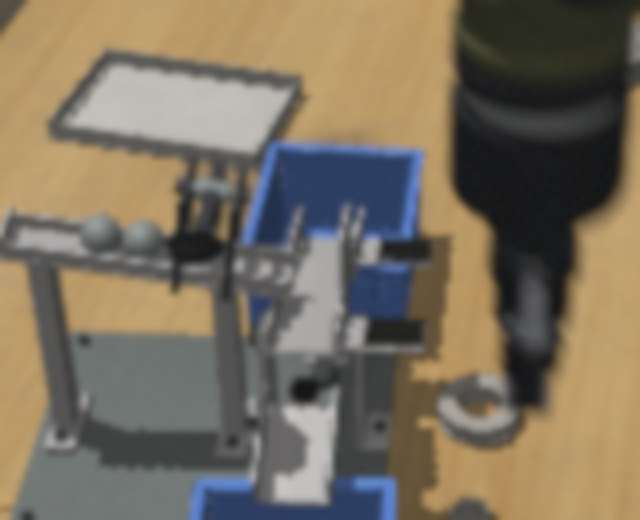

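The view shows the shut gripper at (530,330) standing clear of the gate. The previous call was refused because each row needs a yaw value, so I'm sending it again with yaw.

Call:
apply_moves --targets '[{"grip": -1, "tx": -0.118, "ty": -0.229, "tz": 0, "yaw": 0}, {"grip": -1, "tx": -0.118, "ty": -0.229, "tz": 0, "yaw": 0}, {"grip": -1, "tx": -0.118, "ty": -0.229, "tz": 0.05, "yaw": 0}, {"grip": -1, "tx": -0.118, "ty": -0.229, "tz": 0.093, "yaw": 0}, {"grip": -1, "tx": -0.118, "ty": -0.229, "tz": 0.093, "yaw": 0}, {"grip": -1, "tx": -0.118, "ty": -0.229, "tz": 0.093, "yaw": 0}, {"grip": -1, "tx": -0.118, "ty": -0.229, "tz": 0.093, "yaw": 0}]'

```text
time: 1.65
tool_pos: [534.9, 153.8, 185.1]
ee_rot: [[-0.992, -0.123, 0.002], [-0.123, 0.992, 0.001], [-0.002, 0.0, -1.0]]
ft_force: [0.3, -0.4, 0.5]
grip_width: -0.1
gripper_force: 0.0
```

```bash
python3 -c "
from h import *
to(-54,53,133)
p,d=manip.camera('side')
cv2.imwrite('pics/s2.png',cv2.resize(p[160:290,155:315,::-1],None,fx=4,fy=4,interpolation=2))"
```

```text
t 1.65 pos [534.9212 153.8304 185.1476] tgt [535.2434 150.924  133.    ] frac [ 0.0002 -0.0049  0.0869] yaw 0.001 F [ 0.3489 -0.4063  0.4651] grip -0.07501546519466501
```

View pics/s2.png

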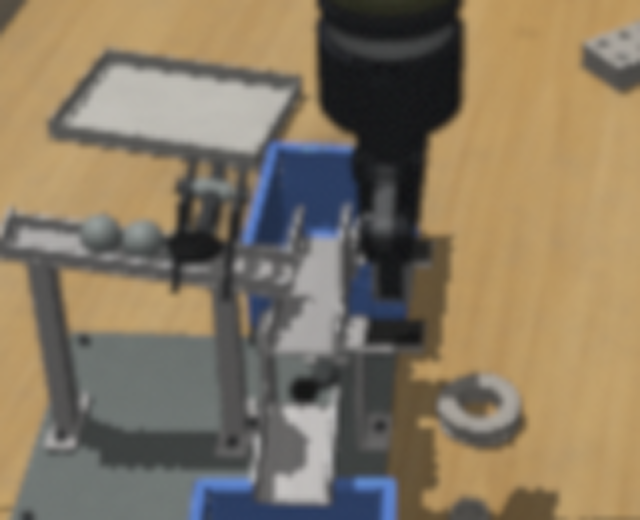

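The tip at (390,295) is about 30 mm above the left tab at (395,330). Pressing down.

Call:
apply_moves --targets '[{"grip": -1, "tx": 0, "ty": -0.003, "tz": 0.04, "yaw": 0}, {"grip": -1, "tx": 0, "ty": -0.003, "tz": 0.05, "yaw": 0}, {"grip": -1, "tx": 0, "ty": -0.003, "tz": 0.06, "yaw": 0}, {"grip": -1, "tx": 0, "ty": -0.003, "tz": 0.068, "yaw": 0}, {"grip": -1, "tx": 0, "ty": -0.003, "tz": 0.076, "yaw": 0}, {"grip": -1, "tx": 0, "ty": -0.003, "tz": 0.083, "yaw": 0}, {"grip": -1, "tx": 0, "ty": -0.003, "tz": 0.088, "yaw": 0}, {"grip": -1, "tx": 0, "ty": -0.003, "tz": 0.088, "yaw": 0}]'

```text
time: 2.5
tool_pos: [534.5, 150.8, 130.1]
ee_rot: [[-0.993, -0.121, -0.001], [-0.121, 0.993, -0.0], [0.001, -0.0, -1.0]]
ft_force: [-0.1, -0.9, -1.2]
grip_width: 0.2
gripper_force: 0.0
```

```bash
python3 -c "
from h import *
to(-54,53,183)
for n in ('side','top'):
    p,d=manip.camera(n);X=cloud(n,d)
    m=((p.max(2)<45)&(d>0)&(X[...,2]>90)&(X[...,2]<160)&(X[...,0]<570)&(X[...,0]>515)).astype(np.uint8)
    k,l,st,ce=cv2.connectedComponentsWithStats(m)
    for i in range(1,k):
        if st[i,4]>8 and abs(np.median(X[l==i],0)[1]-100)<110: print(n,ce[i],st[i,4],np.median(X[l==i],0))
"
```

```text
t 2.5 pos [534.5096 150.8149 130.1447] tgt [535.2434 150.924  183.    ] frac [-0.0011  0.     -0.0881] yaw -0.001 F [-0.117  -0.8672 -1.1855] grip 0.1707078866656912
side [253.0068 254.6463] 147 [533.1668 165.0221 116.3345]
top [224.8667 208.0778] 90 [550.2599  51.3739 144.1603]
```

Depth now shows the left tab at z 116 and the right tab at 144, so the gate has rocked. Moving up and over to the key.

Call:
apply_moves --targets '[{"grip": -1, "tx": 0, "ty": 0, "tz": -0.08, "yaw": 0}, {"grip": -1, "tx": 0, "ty": 0, "tz": -0.16, "yaw": 0}, {"grip": -1, "tx": 0, "ty": 0, "tz": -0.215, "yaw": 0}, {"grip": -1, "tx": -0.06, "ty": 0.01, "tz": -0.215, "yaw": 0}, {"grip": -1, "tx": -0.12, "ty": 0.02, "tz": -0.215, "yaw": 0}, {"grip": -1, "tx": -0.176, "ty": 0.03, "tz": -0.215, "yaw": 0}, {"grip": -1, "tx": -0.176, "ty": 0.03, "tz": -0.215, "yaw": 0}, {"grip": -1, "tx": -0.176, "ty": 0.03, "tz": -0.215, "yaw": 0}]'

```text
time: 3.4
tool_pos: [637.5, 181.6, 259.2]
ee_rot: [[-0.993, -0.121, -0.001], [-0.121, 0.993, -0.0], [0.001, -0.0, -1.0]]
ft_force: [0.3, -0.2, 0.6]
grip_width: -0.2
gripper_force: 0.0
```

```bash
python3 -c "
from h import *
to(51,71,248)
p,d=manip.camera('side')
cv2.imwrite('pics/s3.png',cv2.resize(p[130:290,155:315,::-1],None,fx=3.6,fy=3.6,interpolation=2))"
```

```text
t 3.4 pos [637.4949 181.6038 259.1503] tgt [637.2671 181.5861 248.    ] frac [0.0004 0.     0.0186] yaw -0.0 F [ 0.2768 -0.1965  0.6176] grip -0.16485679665090697
```

View pics/s3.png

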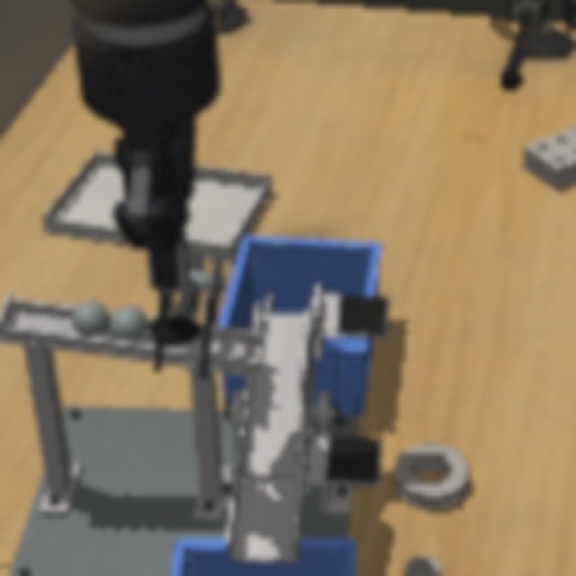

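The tip at (165,290) is directly above the key at (172,330), and the gate is tilted left with both tabs visible. Pressing the key.

Call:
apply_moves --targets '[{"grip": -1, "tx": 0, "ty": 0, "tz": 0.03, "yaw": 0}, {"grip": -1, "tx": 0, "ty": 0, "tz": 0.042, "yaw": 0}, {"grip": -1, "tx": 0, "ty": 0, "tz": 0.054, "yaw": 0}, {"grip": -1, "tx": 0, "ty": 0, "tz": 0.065, "yaw": 0}, {"grip": -1, "tx": 0, "ty": 0, "tz": 0.072, "yaw": 0}, {"grip": -1, "tx": 0, "ty": 0, "tz": 0.076, "yaw": 0}, {"grip": -1, "tx": 0, "ty": 0, "tz": 0.078, "yaw": 0}, {"grip": -1, "tx": 0, "ty": 0, "tz": 0.078, "yaw": 0}]'

```text
time: 4.25
tool_pos: [637.8, 181.9, 214.2]
ee_rot: [[-0.993, -0.121, 0.001], [-0.121, 0.993, 0.001], [-0.001, 0.0, -1.0]]
ft_force: [-1.5, 2.6, 4.5]
grip_width: -0.1
gripper_force: 2.2
```

Call:
apply_moves --targets '[{"grip": -1, "tx": 0, "ty": 0, "tz": 0.002, "yaw": 0}, {"grip": -1, "tx": 0, "ty": 0, "tz": 0.003, "yaw": 0}, {"grip": -1, "tx": 0, "ty": 0, "tz": 0.003, "yaw": 0}, {"grip": -1, "tx": 0, "ty": 0, "tz": 0.003, "yaw": 0}, {"grip": -1, "tx": 0, "ty": 0, "tz": 0.003, "yaw": 0}, {"grip": -1, "tx": 0, "ty": 0, "tz": 0.003, "yaw": 0}, {"grip": -1, "tx": 0, "ty": 0, "tz": 0.003, "yaw": 0}, {"grip": -1, "tx": 0, "ty": 0, "tz": 0.003, "yaw": 0}]'

```text
time: 5.05
tool_pos: [637.9, 181.9, 213.8]
ee_rot: [[-0.993, -0.122, 0.002], [-0.122, 0.993, 0.001], [-0.002, 0.0, -1.0]]
ft_force: [-3.8, 1.6, 9.2]
grip_width: 0.2
gripper_force: 4.7
```

Call:
apply_moves --targets '[{"grip": -1, "tx": 0, "ty": 0, "tz": 0, "yaw": 0}, {"grip": -1, "tx": 0, "ty": 0, "tz": 0, "yaw": 0}, {"grip": -1, "tx": 0, "ty": 0, "tz": 0, "yaw": 0}, {"grip": -1, "tx": 0, "ty": 0, "tz": 0, "yaw": 0}, {"grip": -1, "tx": 0, "ty": 0, "tz": 0, "yaw": 0}, {"grip": -1, "tx": 0, "ty": 0, "tz": 0, "yaw": 0}, {"grip": -1, "tx": 0, "ty": 0, "tz": 0, "yaw": 0}, {"grip": -1, "tx": 0, "ty": 0, "tz": 0, "yaw": 0}]'

```text
time: 5.85
tool_pos: [637.9, 181.9, 213.8]
ee_rot: [[-0.993, -0.121, 0.002], [-0.121, 0.993, 0.001], [-0.002, 0.0, -1.0]]
ft_force: [-2.4, 1.7, 8.9]
grip_width: -0.2
gripper_force: 4.7
```

Call:
apply_moves --targets '[{"grip": -1, "tx": 0, "ty": 0, "tz": 0, "yaw": 0}, {"grip": -1, "tx": 0, "ty": 0, "tz": 0, "yaw": 0}, {"grip": -1, "tx": 0, "ty": 0, "tz": 0, "yaw": 0}, {"grip": -1, "tx": 0, "ty": 0, "tz": 0, "yaw": 0}, {"grip": -1, "tx": 0, "ty": 0, "tz": 0, "yaw": 0}, {"grip": -1, "tx": 0, "ty": 0, "tz": 0, "yaw": 0}, {"grip": -1, "tx": 0, "ty": 0, "tz": 0, "yaw": 0}, {"grip": -1, "tx": 0, "ty": 0, "tz": 0, "yaw": 0}]'

```text
time: 6.65
tool_pos: [637.9, 181.9, 213.8]
ee_rot: [[-0.993, -0.121, 0.002], [-0.121, 0.993, 0.001], [-0.002, 0.0, -1.0]]
ft_force: [-3.6, 1.8, 9.2]
grip_width: -0.2
gripper_force: 4.7
```

Call:
apply_moves --targets '[{"grip": -1, "tx": 0, "ty": 0, "tz": 0, "yaw": 0}, {"grip": -1, "tx": 0, "ty": 0, "tz": 0, "yaw": 0}, {"grip": -1, "tx": 0, "ty": 0, "tz": 0, "yaw": 0}, {"grip": -1, "tx": 0, "ty": 0, "tz": 0, "yaw": 0}, {"grip": -1, "tx": 0, "ty": 0, "tz": 0, "yaw": 0}, {"grip": -1, "tx": 0, "ty": 0, "tz": 0, "yaw": 0}, {"grip": -1, "tx": 0, "ty": 0, "tz": 0, "yaw": 0}, {"grip": -1, "tx": 0, "ty": 0, "tz": 0, "yaw": 0}]'

```text
time: 7.45
tool_pos: [637.9, 181.9, 213.8]
ee_rot: [[-0.993, -0.121, 0.002], [-0.121, 0.993, 0.001], [-0.002, 0.0, -1.0]]
ft_force: [-4.6, 1.5, 8.8]
grip_width: -0.3
gripper_force: 4.7
```

```bash
python3 -c "
from h import *
to(51,71,248)
p,d=manip.camera('side');q,_=manip.camera('top')
a=cv2.resize(p[190:360,150:290,::-1],None,fx=3,fy=3,interpolation=2)
b=cv2.resize(q[130:240,130:260,::-1],None,fx=2.9,fy=2.9,interpolation=2)
b=cv2.copyMakeBorder(b,0,a.shape[0]-b.shape[0],0,0,0)
cv2.imwrite('pics/s4.png',np.clip(np.hstack([a,b])*1.4,0,255).astype(np.uint8)); print(a.shape,b.shape)"
```

```text
t 7.45 pos [637.8803 181.9134 213.8389] tgt [637.2671 181.5861 248.    ] frac [ 0.001  -0.0004 -0.0569] yaw -0.0 F [-4.5621  1.5021  8.7517] grip -0.2614521122774119
(510, 420, 3) (510, 377, 3)
```

View pics/s4.png

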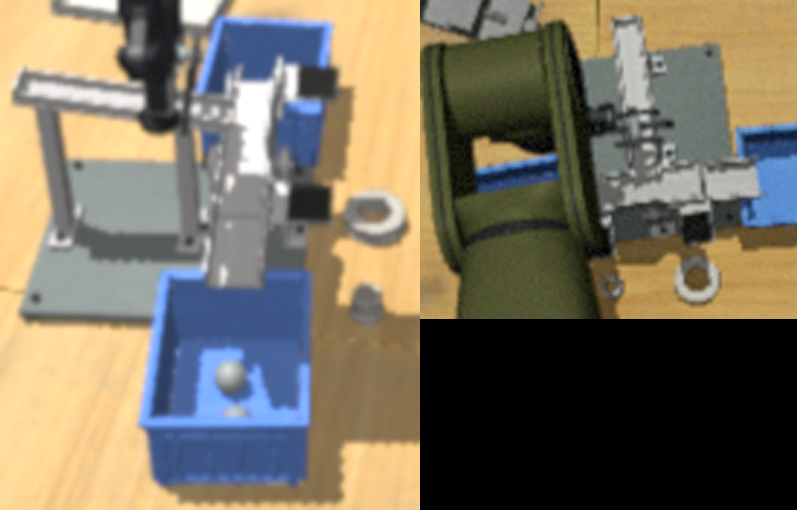

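The chute looks empty, and two balls are visible in the left bin at (230,377) and (236,412). The third is probably hidden by the near bin wall. I'll hold longer, then lift and check before rocking back.

Call:
apply_moves --targets '[{"grip": -1, "tx": 0, "ty": 0, "tz": 0, "yaw": 0}, {"grip": -1, "tx": 0, "ty": 0, "tz": 0, "yaw": 0}, {"grip": -1, "tx": 0, "ty": 0, "tz": 0, "yaw": 0}, {"grip": -1, "tx": 0, "ty": 0, "tz": 0, "yaw": 0}, {"grip": -1, "tx": 0, "ty": 0, "tz": 0, "yaw": 0}, {"grip": -1, "tx": 0, "ty": 0, "tz": 0, "yaw": 0}, {"grip": -1, "tx": 0, "ty": 0, "tz": 0, "yaw": 0}, {"grip": -1, "tx": 0, "ty": 0, "tz": 0, "yaw": 0}]'

```text
time: 8.35
tool_pos: [637.9, 181.9, 213.8]
ee_rot: [[-0.993, -0.121, 0.002], [-0.121, 0.993, 0.001], [-0.002, 0.0, -1.0]]
ft_force: [-3.4, 2.0, 10.0]
grip_width: -0.3
gripper_force: 4.7
```

Call:
apply_moves --targets '[{"grip": -1, "tx": 0, "ty": 0, "tz": 0, "yaw": 0}, {"grip": -1, "tx": 0, "ty": 0, "tz": 0, "yaw": 0}, {"grip": -1, "tx": 0, "ty": 0, "tz": 0, "yaw": 0}, {"grip": -1, "tx": 0, "ty": 0, "tz": 0, "yaw": 0}, {"grip": -1, "tx": 0, "ty": 0, "tz": 0, "yaw": 0}, {"grip": -1, "tx": 0, "ty": 0, "tz": 0, "yaw": 0}, {"grip": -1, "tx": 0, "ty": 0, "tz": 0, "yaw": 0}, {"grip": -1, "tx": 0, "ty": 0, "tz": 0, "yaw": 0}]'

```text
time: 9.15
tool_pos: [637.9, 181.9, 213.8]
ee_rot: [[-0.993, -0.121, 0.002], [-0.121, 0.993, 0.001], [-0.002, 0.0, -1.0]]
ft_force: [-4.0, 1.0, 9.2]
grip_width: -0.2
gripper_force: 4.7
```

Call:
apply_moves --targets '[{"grip": -1, "tx": 0, "ty": 0, "tz": -0.02, "yaw": 0}, {"grip": -1, "tx": 0, "ty": 0, "tz": -0.04, "yaw": 0}, {"grip": -1, "tx": 0, "ty": 0, "tz": -0.08, "yaw": 0}, {"grip": -1, "tx": 0, "ty": 0, "tz": -0.11, "yaw": 0}, {"grip": -1, "tx": 0.08, "ty": 0, "tz": -0.11, "yaw": 0}, {"grip": -1, "tx": 0.16, "ty": -0.06, "tz": -0.11, "yaw": 0}, {"grip": -1, "tx": 0.176, "ty": -0.14, "tz": -0.11, "yaw": 0}, {"grip": -1, "tx": 0.176, "ty": -0.207, "tz": -0.11, "yaw": 0}]'

```text
time: 9.95
tool_pos: [546.1, 44.7, 278.0]
ee_rot: [[-0.992, -0.124, 0.001], [-0.124, 0.992, -0.0], [-0.001, -0.001, -1.0]]
ft_force: [1.4, -0.2, -0.5]
grip_width: -0.1
gripper_force: 0.0
```

Call:
apply_moves --targets '[{"grip": -1, "tx": 0, "ty": 0, "tz": 0, "yaw": 0}, {"grip": -1, "tx": 0, "ty": 0, "tz": 0, "yaw": 0}]'

```text
time: 10.15
tool_pos: [547.8, 44.6, 277.7]
ee_rot: [[-0.993, -0.119, 0.001], [-0.119, 0.993, 0.0], [-0.001, 0.0, -1.0]]
ft_force: [-0.1, 0.7, 0.1]
grip_width: -0.4
gripper_force: 0.0
```

```bash
python3 -c "
from h import *
to(-54,-53,183)
p,d=manip.camera('side');q,_=manip.camera('top')
a=cv2.resize(p[190:360,150:290,::-1],None,fx=3,fy=3,interpolation=2)
b=cv2.resize(q[130:240,130:260,::-1],None,fx=2.9,fy=2.9,interpolation=2)
b=cv2.copyMakeBorder(b,0,a.shape[0]-b.shape[0],0,0,0)
cv2.imwrite('pics/s5.png',np.clip(np.hstack([a,b])*1.4,0,255).astype(np.uint8))"
```

```text
t 10.15 pos [547.8065  44.5853 277.706 ] tgt [548.1616  45.7141 183.    ] frac [-0.0007  0.0018  0.1578] yaw -0.003 F [-0.082   0.672   0.1462] grip -0.3525033847789255
```

View pics/s5.png

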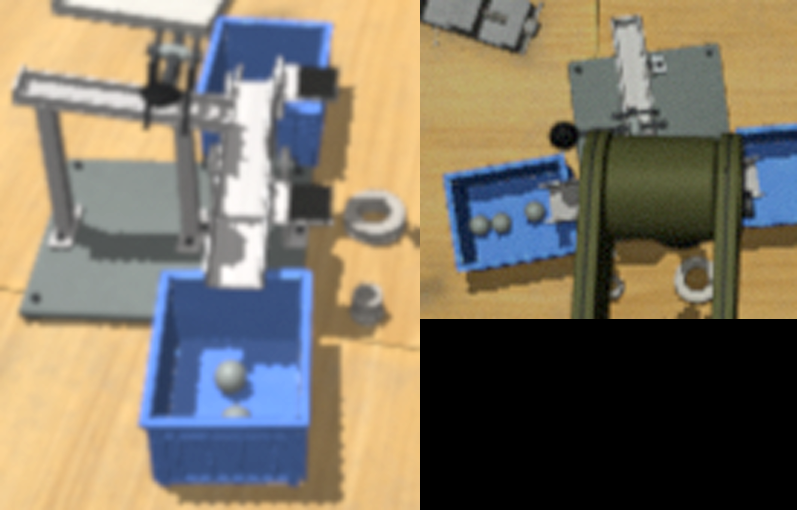

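All three balls are in the left bin (top-view inset at (480,222), (502,222) and (535,211)), the chute is empty and the key is back up. Pressing the right tab to rock the gate back.

Call:
apply_moves --targets '[{"grip": -1, "tx": 0, "ty": 0.002, "tz": 0.07, "yaw": 0}, {"grip": -1, "tx": 0, "ty": 0.002, "tz": 0.13, "yaw": 0}, {"grip": -1, "tx": 0, "ty": 0.002, "tz": 0.17, "yaw": 0}, {"grip": -1, "tx": 0, "ty": 0.002, "tz": 0.19, "yaw": 0}, {"grip": -1, "tx": 0, "ty": 0.002, "tz": 0.203, "yaw": 0}, {"grip": -1, "tx": 0, "ty": 0.002, "tz": 0.215, "yaw": 0}, {"grip": -1, "tx": 0, "ty": 0.002, "tz": 0.223, "yaw": 0}, {"grip": -1, "tx": 0, "ty": 0.002, "tz": 0.231, "yaw": 0}]'

```text
time: 11.05
tool_pos: [548.4, 46.8, 139.5]
ee_rot: [[-0.993, -0.122, 0.002], [-0.122, 0.993, -0.0], [-0.002, -0.0, -1.0]]
ft_force: [-0.0, -0.6, -0.0]
grip_width: 0.0
gripper_force: 0.1
```

Call:
apply_moves --targets '[{"grip": -1, "tx": 0, "ty": 0, "tz": 0.007, "yaw": 0}, {"grip": -1, "tx": 0, "ty": 0, "tz": 0.013, "yaw": 0}, {"grip": -1, "tx": 0, "ty": 0, "tz": 0.013, "yaw": 0}]'

```text
time: 11.35
tool_pos: [547.2, 46.7, 130.2]
ee_rot: [[-0.993, -0.121, -0.001], [-0.121, 0.993, 0.0], [0.001, 0.0, -1.0]]
ft_force: [-0.6, -0.6, -0.2]
grip_width: -0.3
gripper_force: 0.0
```

Call:
apply_moves --targets '[{"grip": -1, "tx": 0, "ty": 0, "tz": -0.04, "yaw": 0}, {"grip": -1, "tx": 0, "ty": 0, "tz": -0.12, "yaw": 0}, {"grip": -1, "tx": 0.03, "ty": 0, "tz": -0.2, "yaw": 0}, {"grip": -1, "tx": 0.11, "ty": 0, "tz": -0.25, "yaw": 0}, {"grip": -1, "tx": 0.19, "ty": 0, "tz": -0.25, "yaw": 0}, {"grip": -1, "tx": 0.25, "ty": 0, "tz": -0.25, "yaw": 0}, {"grip": -1, "tx": 0.25, "ty": 0, "tz": -0.25, "yaw": 0}, {"grip": -1, "tx": 0.25, "ty": 0, "tz": -0.25, "yaw": 0}]'

```text
time: 12.15
tool_pos: [398.5, 28.5, 281.4]
ee_rot: [[-0.993, -0.121, 0.003], [-0.121, 0.993, -0.0], [-0.003, -0.0, -1.0]]
ft_force: [0.4, -0.2, -0.3]
grip_width: -0.4
gripper_force: 0.0
```

```bash
python3 -c "
from h import *
to(-54,-53,183)
p,d=manip.camera('side');q,_=manip.camera('top')
a=cv2.resize(p[190:360,150:290,::-1],None,fx=3,fy=3,interpolation=2)
b=cv2.resize(q[130:240,130:260,::-1],None,fx=2.9,fy=2.9,interpolation=2)
b=cv2.copyMakeBorder(b,0,a.shape[0]-b.shape[0],0,0,0)
cv2.imwrite('pics/s6.png',np.clip(np.hstack([a,b])*1.4,0,255).astype(np.uint8))"
```

```text
t 12.15 pos [398.459   28.4668 281.4262] tgt [548.1616  45.7141 183.    ] frac [-0.2507 -0.0016  0.1647] yaw -0.001 F [ 0.4134 -0.1885 -0.2535] grip -0.43186688668093076
```

View pics/s6.png

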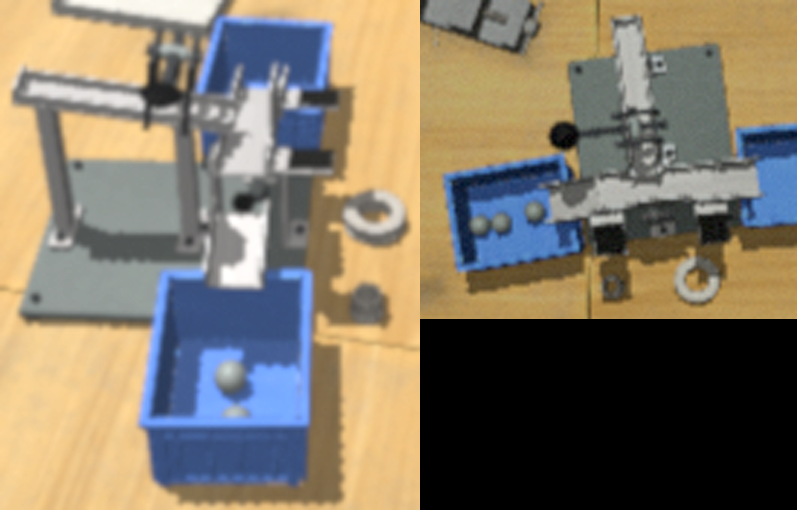

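The gate is back right end down (left tab raised at (303,160), right tab low at (318,97)), the three balls are in the left bin, and the bystanders haven't moved. Handing in.

```bash
python3 -c "
from workcell import manip
print(manip.hand_in())"
```

```text
the job is handed in; nothing more can be done
None
```

Job handed in at about 12 s: all three balls are in the left bin, the key is up, the gate is back with its right end down as at the start, and the last pictures show the bins, ring and bushing where they were (the block was outside those crops, and the arm never went near it).

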